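Put the honey away in the touch-latch drawer

TASK

Press gently on the front of the latched drawer under the pastry stand until it lets go and springs right out, then stand the honey jar (yellow lid) upright in the square nest in the drawer. Then push the drawer in, gently and by feel, until it latches again and stays shut when you let go; keep the jar upright and leave the other things where they are.

Things in the scene. Friction and masses are not known exactly. Their poses are not given: they have to be found in the camera images.
- cabinet: Pastry stand: fixed walnut box 222 mm deep, 170 wide, 90 tall; on its rear top a clear cover, top 178 mm above the table (135 mm behind the shut drawer's face). Origin on the table; x points level into the stand (the way the drawer is pushed), z up. The latched drawer's face lies 130 mm from the origin towards -x; the box begins 38 mm behind it, so a 20 mm gap shows behind the shut front.
- drawer (a joint): How far the drawer is out, in m: 0 latched, 0.105 sprung fully out (its stop), negative when pressed in past the latched place (-0.0185 at most). A spring pushes it out with 6 N when shut, 3 N when out, slowed by a damper: it takes about a second. Latched: press in far enough and let go, it springs out. Out: push in equally far past the latched place and let go, it catches and returns to 0.
- press (a point): Middle of the drawer's front face: brass dot 22 mm across, 50 mm above the table; moves with the drawer. The front is a slick lacquered panel, no handle, 170 mm wide, 78 high (6 to 84 mm above the table), 18 thick. Axes as the cabinet's: x into the stand, y along the front, z up. Delicate: the robot must never press on the stand or drawer with more than 22 N.
- front_top (a point): Middle of the upper edge of the front face, 34 mm above the dot. How the latch feels: it works 5 to 12.5 mm past the latched place (differs each time). 2 mm further in the drawer meets a sprung buffer: the force, 6 to 10 N till then, steps up by 2 N and climbs 7 N per mm. So a push of 11 to 16 N means that the latch has worked; one that stops short of the buffer may not work it.
- nest (a point): Middle of the nest's floor in the drawer, 14 mm above the table, 68 mm behind the front face; moves with the drawer. The nest is 59 mm square inside, along the cabinet's x and y, its walls 14 mm high, 3 thick; drawer sides and back 24 mm high, inner width 136. Hidden while the drawer is shut; fully out it lies 75 mm clear of the box. Axes as the cabinet's.
- honey_center (a point): The honey jar, golden with a yellow lid: a jam jar, a plain upright cylinder 44 mm across and 58 mm tall, 0.15 kg give or take a third; this point is its centre, 29 mm above its foot; z axis up. It is to go into the nest.
- jam_center (a point): The red jar with a red lid: a jam jar, a plain upright cylinder 44 mm across and 58 mm tall, 0.15 kg give or take a third; this point is its centre, 29 mm above its foot; z axis up. Leave it alone.
- mint_center (a point): The green jar with a green lid: a jam jar, a plain upright cylinder 44 mm across and 58 mm tall, 0.15 kg give or take a third; this point is its centre, 29 mm above its foot; z axis up. Leave it alone.
- cup: White mug, 80 mm across and 75 mm tall; origin at the middle of its foot. Leave it alone.
- bowl: White bowl, 124 mm across and 50 mm tall; origin at the middle of its foot. Leave it alone.
- spoon: Steel spoon lying on the counter; origin under it. Leave it alone.
- saucer: White saucer, 140 mm across and 18 mm tall; origin at the middle of its foot. Leave it alone.
Not all that is in view belongs to the job. What is meant by the part that bears honey_center is not black or blue, and is the smaller of those in its own colour.

How it is judged:
By the outcome, as a careful person would: the job done as asked, in the order asked, and still so for the second after the job is handed in, with the robot touching nothing.
It also fails if it takes over 72 s, if anything falls off the work surface, if the arm or the gripper's body presses on something with over 40 N, if the wrist force passes 120 N, or if a joint passes its speed limit or range.

ROBOT

A 6-joint arm with a two-finger parallel gripper is mounted at the origin on the work surface. World frame = base frame: x ahead of the robot, y to its left, z up, the work surface at z = 0. Lengths are in mm, angles in rad, forces in N, time in s.
With the tool pointing down it reaches from about 400 to 925 mm from the base axis. Payload 12.5 kg.
Tool frame: the origin (TCP) lies on the centre line of the jaws, within the pads' length; the fingertips stand 14 mm ahead of it and the grasp point (between the pads) lies 5 mm behind it; z points along the fingers, x is the direction in which the jaws open and shut, and the axes are right-handed (so a half turn about z gives the same grasp; the last joint's range is limited). The gripper opens to 95 mm and grips with 3 to 60 N. Pads are 20 mm wide; open, the fingers measure 119 mm over their backs; the gripper's body (75 mm by 180 mm) begins 59 mm behind the grasp point.
Start: joints at [-1.434, 0.491, 1.559, -0, 1.092, -0.106], TCP at [150.286, -606.681, 205.061] pointing down, gripper open.
Joint ranges: [-3.1, 3.1], [-0.84, 2.19], [0.05, 2.79], [-1.13, 4.28], [0.06, 2.93], [-2.69, 2.69]. Speed limits (rad/s): [2.22, 2.22, 2.79, 3.14, 3.14, 3.14].

INTERFACE

Orientations are given as [roll, pitch, yaw] about the fixed x, y, z axes, in that order (R = Rz(yaw) Ry(pitch) Rx(roll)).
In Python, from cell import state, read_camera, job_done gives the robot as it stands.
- The arm moves only by the shell command python3 -m handwheel 'ROWS'. ROWS is JSON, a list of rows, each an object of numbers: "hand": the finger opening in m, from 0 to 0.0951; "x", "y", "z": the shift along the world's x, y, z in m; "spin": the turn about the world's z in units of 5 degrees (1.0 is 5 degrees). In form: [{"hand": .., "x": .., "y": .., "z": .., "spin": ..}, ...]. A call has 1 to 20 rows; each row is the pose to reach, as a shift and turn from the pose commanded when the call began; what a row does not reach only later rows make up. A row lasts 1/12 s, in which the tool goes at most 41.7 mm and 7.16 degrees, less where a joint would pass 70% of its speed; a pose out of reach is approached as far as the arm can. A call with a gripper value outside its range is refused whole. The fingers move at their own pace and stop on an object; the grip force is fixed at half the most. Time passes only in rows, so rows that repeat a pose let the fingers close. It gives the time, the measured TCP pose, the force and the opening at its end, in the units of the state.
- state(): the state, without advancing time (a new reading comes with each control period).
- read_camera(name): name is "scene" or "top" or "wrist"; returns a dict with "img" (400x640x3 uint8, red, green, blue), "fx", "fy", "cx", "cy" (pixels), "T" (4x4, takes a point from camera to world coordinates). Camera axes: x right, y down, z forward; pixel columns grow to the right and rows downward; lengths in mm; the calibration is good to about 2 mm. A picture is of the moment at which its call begins. There is no depth.
- job_done(): hands the job in, once; it reports no verdict.
The state is a dict: "t": time; "joints": joint angles; "qvel": joint speeds; "tau": joint torques, N m; "eef_pos": TCP position; "tcp_rot": TCP orientation; "ft_force": force on the tool from outside, world axes, zero at the start; "moment": the same for the moment, N m; "opening": opening from 0.0 (shut) to 1.0 (fully open).
Only numpy, scipy, OpenCV 4.12 (cv2) and the standard library are available. Lean on these libraries where they do the work, as an engineer would, in place of code of your own. Each camera call takes 0.05 s, during which the arm holds its last target. There are 200 camera calls.

## Working session

There is one attempt and no reset: what is moved stays moved. The work goes in short steps, Python scripts to look and compute and a shell command to move; the robot and the scene stay as the last step left them, time stands still between calls to the robot, and variables do not carry over. Pictures are saved under pics/ and viewed, about 8 in all and at most 12, crops included, and the job is handed in when it is done.

```bash
ls; mkdir -p pics; python3 - <<'E'
from cell import *
import cv2,json
s=state();print(s)
for n in("scene","top"):
    c=read_camera(n);cv2.imwrite(f"pics/{n}0.png",c["img"][:,:,::-1]);print(n,c["fx"],c["fy"],c["cx"],c["cy"],c["T"])
E
```

```text
pics
{'t': 0.0, 'joints': array([-1.43360757e+00,  4.91528777e-01,  1.55947273e+00, -5.70303566e-05,
        1.09166390e+00, -1.05601593e-01]), 'qvel': array([-6.26621496e-05, -1.87433822e-03,  4.82525595e-04, -5.92094346e-04,
       -2.62016121e-03,  6.33131989e-05]), 'tau': array([ 2.32234117e-03, -6.12631559e+01, -2.58184379e+01,  6.94011035e-02,
        4.81892203e-02, -6.11601854e-05]), 'eef_pos': array([ 150.22922912, -606.41040429,  204.47285273]), 'tcp_rot': array([-3.14152988e+00,  1.07211026e-03, -1.32797963e+00]), 'ft_force': array([-0.34281781,  0.76463723,  0.32591858]), 'moment': array([-0.07272982,  0.06225927, -0.00437423]), 'opening': 0.9990201713444239}
scene 421.18038710878517 421.18038710878517 317.13867813569556 200.28956678898828 [[ 4.70296485e-01  7.63515229e-01 -4.42567183e-01  1.08693453e+03]
 [ 8.82490286e-01 -4.10095664e-01  2.30287736e-01 -3.08963807e+02]
 [-5.66668935e-03 -4.98864753e-01 -8.66661322e-01  1.13487365e+03]
 [ 0.00000000e+00  0.00000000e+00  0.00000000e+00  1.00000000e+00]]
top 439.1505302032269 439.1505302032269 323.7340885948162 201.54557743167433 [[ 1.47461548e-02 -9.98343671e-01  5.56099361e-02  4.33562769e+02]
 [-9.99891129e-01 -1.46938165e-02  1.34995026e-03 -1.97885673e+01]
 [-5.30592095e-04 -5.56237884e-02 -9.98451658e-01  1.56748583e+03]
 [ 0.00000000e+00  0.00000000e+00  0.00000000e+00  1.00000000e+00]]
```

View pics/scene0.png

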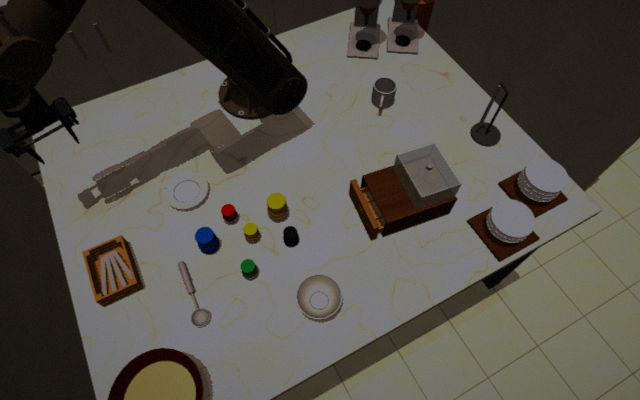

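View pics/top0.png

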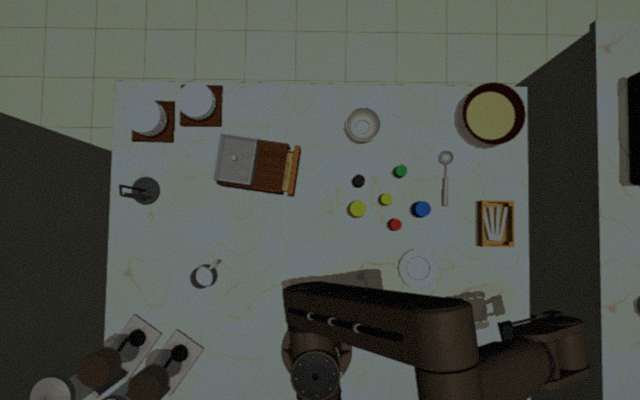

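The smaller yellow jar (honey) is at scene (251,231) / top (385,199). The decoy is the bigger yellow one at top (357,209). The drawer front is the light wood strip at top (300,146)–(290,195), facing image right (world −y).

```bash
cat > h.py <<'E'
from cell import *
import cv2, numpy as np
def ray(c,u,v,z):
    T=np.array(c["T"]);d=T[:3,:3]@[(u-c["cx"])/c["fx"],(v-c["cy"])/c["fy"],1];o=T[:3,3]
    return (o+d*(z-o[2])/d[2])
def proj(c,p):
    T=np.array(c["T"]);q=T[:3,:3].T@(np.array(p,float)-T[:3,3]);return np.array([c["cx"]+c["fx"]*q[0]/q[2],c["cy"]+c["fy"]*q[1]/q[2]])
def blobs(c,lo,hi,amin=25):
    m=cv2.inRange(cv2.cvtColor(c["img"],cv2.COLOR_RGB2HSV),lo,hi)
    n,l,s,ce=cv2.connectedComponentsWithStats(m)
    return [(s[i],ce[i],l==i) for i in range(1,n) if s[i][4]>=amin]
def save(c,n,box=None,k=1):
    i=c["img"][:,:,::-1]
    if box: i=i[box[1]:box[3],box[0]:box[2]]
    cv2.imwrite(f"pics/{n}.png",cv2.resize(i,None,fx=k,fy=k,interpolation=cv2.INTER_CUBIC))
E
python3 - <<'E'
from h import *
R={"yel":((22,170,70),(34,255,255)),"red":((0,180,70),(5,255,255)),"green":((45,120,40),(80,255,255)),"blue":((105,150,40),(125,255,255)),"wood":((8,110,60),(20,255,255))}
for n in("top","scene"):
    c=read_camera(n)
    for k,(a,b) in R.items():
        for s,ce,m in blobs(c,a,b,30):
            print(n,k,s,ce.round(1),ray(c,*ce,84 if k=="wood" else 58).round(0)[:2])
            if n=="top" and k=="wood" and s[4]>150:
                p=cv2.boxPoints(cv2.minAreaRect(np.argwhere(m)[:,::-1].astype(np.float32)));print([ray(c,*q,84).round(0)[:2].tolist() for q in p],p.tolist())
c=read_camera("top");a=c["img"][135:205,205:310];cv2.imwrite("pics/cab.png",cv2.resize(np.clip(a[:,:,::-1]*1.6,0,255).astype(np.uint8),None,fx=7,fy=7,interpolation=cv2.INTER_CUBIC))
E
```

```text
top yel [381 194  10  11  87] [385.5 198.7] [ 530. -230.]
top yel [350 201  15  16 179] [356.8 208.5] [ 495. -132.]
top red [390 220  11  10  82] [395.  224.3] [ 443. -263.]
top green [395 165  12  12  97] [400.6 170.5] [ 629. -282.]
top blue [415 202  15  15 178] [421.9 208.7] [ 498. -356.]
top wood [281 146  19  49 436] [290.5 169.9] [622.  97.]
[[546.0, 133.0], [710.0, 109.0], [703.0, 66.0], [539.0, 90.0]] [[279.4594421386719, 192.2432403564453], [287.4594421386719, 144.2432403564453], [299.9459533691406, 146.32432556152344], [291.9459533691406, 194.32432556152344]]
top wood [482 201  32  46 518] [496.8 224.1] [ 449. -603.]
[[526.0, -553.0], [527.0, -658.0], [376.0, -657.0], [374.0, -552.0]] [[482.0, 201.0], [513.0, 201.0], [513.0, 246.0], [482.0, 246.0]]
scene yel [267 193  19  16 240] [275.8 200.7] [ 481. -131.]
scene yel [244 223  13  12 132] [249.9 228.7] [ 529. -235.]
scene red [222 204  13  12 118] [227.4 209.7] [ 441. -268.]
scene green [241 259  14  14 153] [247.4 265.9] [ 629. -286.]
scene blue [195 227  19  17 243] [204.  235.1] [ 486. -357.]
scene blue [198 244  17   8  57] [205.5 248.4] [ 526. -368.]
scene wood [351 180  33  49 453] [367.4 206. ] [635.  88.]
scene wood [268 208  17   9  49] [274.6 213.7] [ 532. -156.]
scene wood [ 82 235  55  67 926] [110.5 268.2] [ 475. -608.]
```

View pics/cab.png

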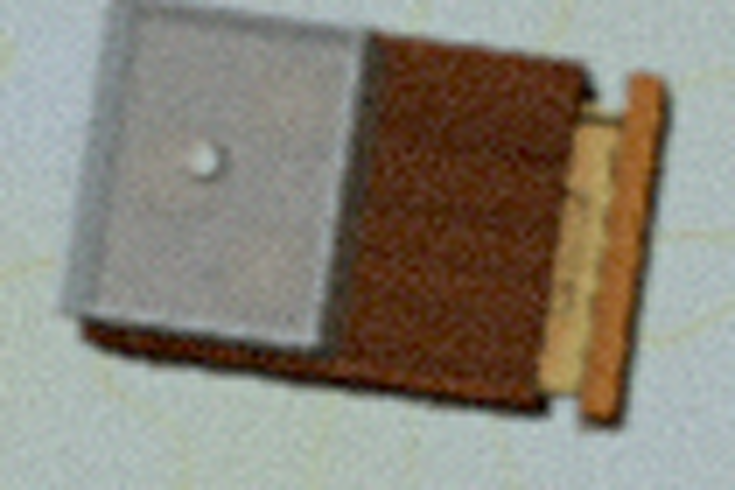

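```bash
python3 -m handwheel '[{"hand":0,"x":0.02,"y":0.024,"z":0.0,"spin":0.7},{"hand":0,"x":0.045,"y":0.053,"z":0.0,"spin":1.4},{"hand":0,"x":0.07,"y":0.082,"z":0.0,"spin":2.2},{"hand":0,"x":0.095,"y":0.112,"z":0.0,"spin":3},{"hand":0,"x":0.12,"y":0.141,"z":0.0,"spin":4},{"hand":0,"x":0.145,"y":0.17,"z":0.0,"spin":5},{"hand":0,"x":0.17,"y":0.2,"z":0.0,"spin":6},{"hand":0,"x":0.195,"y":0.23,"z":0.0,"spin":7},{"hand":0,"x":0.22,"y":0.259,"z":0.0,"spin":8},{"hand":0,"x":0.245,"y":0.288,"z":0.0,"spin":9},{"hand":0,"x":0.27,"y":0.318,"z":0.0,"spin":10},{"hand":0,"x":0.295,"y":0.347,"z":0.0,"spin":11},{"hand":0,"x":0.32,"y":0.376,"z":0.0,"spin":12},{"hand":0,"x":0.345,"y":0.406,"z":0.0,"spin":13},{"hand":0,"x":0.37,"y":0.435,"z":0.0,"spin":13.8},{"hand":0,"x":0.395,"y":0.465,"z":0.0,"spin":13.8},{"hand":0,"x":0.42,"y":0.494,"z":0.0,"spin":13.8},{"hand":0,"x":0.44,"y":0.517,"z":0.0,"spin":13.8},{"hand":0,"x":0.456,"y":0.536,"z":0.0,"spin":13.8},{"hand":0,"x":0.456,"y":0.536,"z":0.0,"spin":13.8}]'
python3 - <<'E'
from h import *
c=read_camera("wrist");save(c,"w1");print(state()["eef_pos"],state()["tcp_rot"],c["fx"],np.round(c["T"],3))
E
```

```text
t: 1.92
eef_pos: [608.4, -67.4, 204.6]
tcp_rot: [-3.141, -0.001, -0.121]
ft_force: [0.1, -0.1, -0.0]
opening: -0.0
[607.11597972 -68.87944338 204.54211216] [-3.14147350e+00  2.65714781e-04 -1.20824144e-01] 360.3606541182564 [[ 9.93000e-01 -1.17000e-01 -3.30000e-02  6.17034e+02]
 [-1.22000e-01 -9.56000e-01 -2.69000e-01  9.01000e+00]
 [ 0.00000e+00  2.71000e-01 -9.63000e-01  3.83745e+02]
 [ 0.00000e+00  0.00000e+00  0.00000e+00  1.00000e+00]]
```

View pics/w1.png

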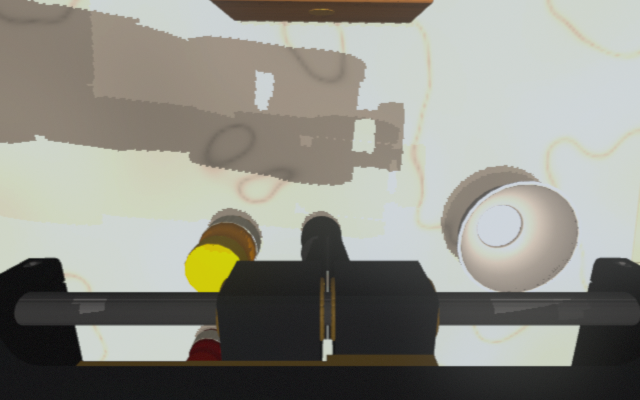

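The wrist view shows the front's lower edge nearly level at row ~21, columns 233–417, and the brass dot at (321,11). The spin is therefore close to aligned. I'll check the numbers.

```bash
python3 - <<'E'
from h import *
c=read_camera("wrist");g=cv2.cvtColor(c["img"],cv2.COLOR_RGB2HSV)
print("dot z50",ray(c,321,11,50).round(1))
# bottom edge of front: last wood row per column
P=[]
for u in range(245,411,5):
    col=c["img"][:45,u,:].astype(int); v=[i for i in range(45) if col[i,2]<0.55*col[i,0]]
    if v: P.append(ray(c,u,max(v)+.5,6))
P=np.array(P);k=np.polyfit(P[:,0],P[:,1],1);print("edge angle deg",np.degrees(np.arctan(k[0])),np.polyval(k,[550,615,690]),len(P),np.abs(np.polyval(k,P[:,0])-P[:,1]).max())
t=read_camera("top")
for uv in((299.7,146.4),(293.6,195.7)): print("top corner",ray(t,*uv,84).round(1))
print("proj dot face",proj(t,[615,77,84]))
E
```

```text
dot z50 [619.  77.  50.]
edge angle deg -7.555090997200231 [97.01642539 88.39542297 78.44811249] 6 1.1322624141312048
top corner [703.1  66.9  84. ]
top corner [534.5  84.5  84. ]
proj dot face [296.25705085 172.08792823]
```

```bash
python3 -m handwheel '[{"hand":0,"x":0.002,"y":0.02,"z":-0.02},{"hand":0,"x":0.004,"y":0.045,"z":-0.045},{"hand":0,"x":0.006,"y":0.07,"z":-0.075},{"hand":0,"x":0.007,"y":0.09,"z":-0.105},{"hand":0,"x":0.007,"y":0.1,"z":-0.135},{"hand":0,"x":0.007,"y":0.106,"z":-0.15},{"hand":0,"x":0.007,"y":0.106,"z":-0.155},{"hand":0,"x":0.007,"y":0.106,"z":-0.155},{"hand":0,"x":0.007,"y":0.106,"z":-0.155}]'
python3 - <<'E'
from h import *
c=read_camera("scene");save(c,"s1",(330,110,480,250),4);s=state();print(s["eef_pos"],s["ft_force"])
E
```

```text
[605.75439355 -71.19650488 204.95316369] [ 0.54453825  0.47105663 -1.59803652]invalid input
```

View pics/s1.png

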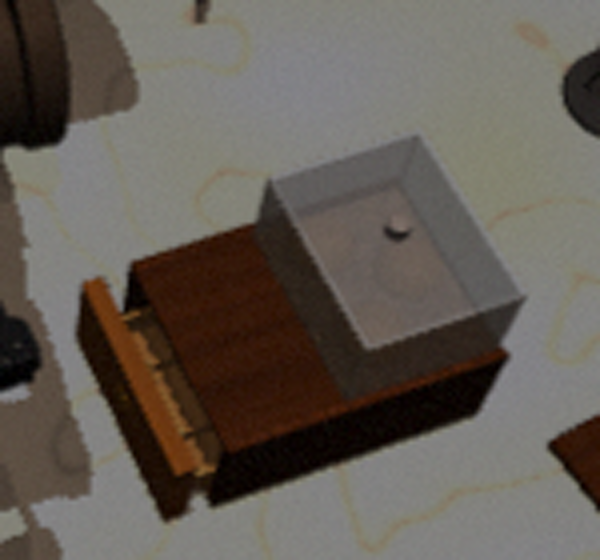

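The rows were refused because every key is needed, so the arm has not moved. The picture shows the front still shut and the gripper at its left edge. I'll resend with spin.

```bash
python3 -m handwheel '[{"hand":0,"x":0.002,"y":0.02,"z":-0.02,"spin":0},{"hand":0,"x":0.004,"y":0.045,"z":-0.045,"spin":0},{"hand":0,"x":0.006,"y":0.07,"z":-0.075,"spin":0},{"hand":0,"x":0.007,"y":0.09,"z":-0.105,"spin":0},{"hand":0,"x":0.007,"y":0.1,"z":-0.135,"spin":0},{"hand":0,"x":0.007,"y":0.106,"z":-0.15,"spin":0},{"hand":0,"x":0.007,"y":0.106,"z":-0.155,"spin":0},{"hand":0,"x":0.007,"y":0.106,"z":-0.155,"spin":0},{"hand":0,"x":0.007,"y":0.106,"z":-0.155,"spin":0}]'
python3 - <<'E'
from h import *
s=state();print(s["eef_pos"],s["tcp_rot"],s["ft_force"])
E
```

```text
t: 2.87
eef_pos: [613.7, 34.2, 51.0]
tcp_rot: [3.142, -0.001, -0.125]
ft_force: [0.4, -0.8, -0.6]
opening: 0.003
[613.68997526  34.2103654   51.04714792] [ 3.14156930e+00 -1.16312130e-03 -1.24837831e-01] [ 0.40669006 -0.83949923 -0.59416812]
```

```bash
python3 -m handwheel '[{"hand":0,"x":0.0005,"y":0.004,"z":0,"spin":0},{"hand":0,"x":0.001,"y":0.008,"z":0,"spin":0},{"hand":0,"x":0.0015,"y":0.012,"z":0,"spin":0},{"hand":0,"x":0.002,"y":0.016,"z":0,"spin":0},{"hand":0,"x":0.0023,"y":0.019,"z":0,"spin":0},{"hand":0,"x":0.0026,"y":0.021,"z":0,"spin":0},{"hand":0,"x":0.0026,"y":0.022,"z":0,"spin":0},{"hand":0,"x":0.0026,"y":0.022,"z":0,"spin":0}]'
python3 -m handwheel '[{"hand":0,"x":0,"y":0.001,"z":0,"spin":0},{"hand":0,"x":0,"y":0.002,"z":0,"spin":0},{"hand":0,"x":0.0004,"y":0.003,"z":0,"spin":0},{"hand":0,"x":0.0004,"y":0.004,"z":0,"spin":0},{"hand":0,"x":0.0004,"y":0.004,"z":0,"spin":0}]'
python3 -m handwheel '[{"hand":0,"x":0,"y":0.001,"z":0,"spin":0},{"hand":0,"x":0,"y":0.002,"z":0,"spin":0},{"hand":0,"x":0.0004,"y":0.003,"z":0,"spin":0},{"hand":0,"x":0.0004,"y":0.004,"z":0,"spin":0},{"hand":0,"x":0.0004,"y":0.004,"z":0,"spin":0}]'
```

```text
t: 3.53
eef_pos: [615.9, 57.6, 50.0]
tcp_rot: [3.142, -0.0, -0.123]
ft_force: [-0.2, 0.3, 0.2]
opening: 0.005
t: 3.95
eef_pos: [616.3, 61.4, 50.0]
tcp_rot: [3.142, -0.0, -0.124]
ft_force: [0.0, -0.1, -1.3]
opening: 0.005
t: 4.37
eef_pos: [616.7, 65.5, 50.1]
tcp_rot: [-3.142, -0.0, -0.124]
ft_force: [0.8, -1.3, -0.2]
opening: 0.007
```

```bash
python3 -m handwheel '[{"hand":0,"x":0,"y":0.001,"z":0,"spin":0},{"hand":0,"x":0,"y":0.002,"z":0,"spin":0},{"hand":0,"x":0.0004,"y":0.003,"z":0,"spin":0},{"hand":0,"x":0.0004,"y":0.003,"z":0,"spin":0}]'
python3 -m handwheel '[{"hand":0,"x":0,"y":0.001,"z":0,"spin":0},{"hand":0,"x":0,"y":0.002,"z":0,"spin":0},{"hand":0,"x":0.0004,"y":0.003,"z":0,"spin":0},{"hand":0,"x":0.0004,"y":0.003,"z":0,"spin":0}]'
```

```text
t: 4.7
eef_pos: [616.9, 67.8, 50.1]
tcp_rot: [3.141, 0.0, -0.124]
ft_force: [-1.3, -5.2, 1.0]
opening: 0.004
t: 5.03
eef_pos: [617.2, 70.7, 50.1]
tcp_rot: [3.141, 0.001, -0.124]
ft_force: [-0.5, -6.1, 1.8]
opening: 0.006
```

```bash
python3 -m handwheel '[{"hand":0,"x":0,"y":0.001,"z":0,"spin":0},{"hand":0,"x":0.0002,"y":0.002,"z":0,"spin":0},{"hand":0,"x":0.0002,"y":0.002,"z":0,"spin":0}]'
python3 -m handwheel '[{"hand":0,"x":0,"y":0.001,"z":0,"spin":0},{"hand":0,"x":0.0002,"y":0.001,"z":0,"spin":0},{"hand":0,"x":0.0002,"y":0.001,"z":0,"spin":0}]'
```

```text
t: 5.28
eef_pos: [617.5, 72.7, 50.0]
tcp_rot: [3.141, 0.0, -0.124]
ft_force: [0.7, -6.1, 0.7]
opening: 0.005
t: 5.53
eef_pos: [617.6, 73.7, 50.1]
tcp_rot: [3.141, 0.001, -0.124]
ft_force: [-1.3, -5.6, 0.9]
opening: 0.005
```

```bash
python3 -m handwheel '[{"hand":0,"x":0,"y":0.001,"z":0,"spin":0},{"hand":0,"x":0.0002,"y":0.001,"z":0,"spin":0},{"hand":0,"x":0.0002,"y":0.001,"z":0,"spin":0}]'
```

```text
t: 5.78
eef_pos: [617.7, 74.6, 50.0]
tcp_rot: [3.141, 0.001, -0.124]
ft_force: [-2.5, -5.3, 1.5]
opening: 0.008
```

```bash
for i in 1 2; do :; done; python3 -m handwheel '[{"hand":0,"x":0,"y":0.001,"z":0,"spin":0},{"hand":0,"x":0.0001,"y":0.001,"z":0,"spin":0},{"hand":0,"x":0.0001,"y":0.001,"z":0,"spin":0}]'; sleep 0
```

```text
t: 6.03
eef_pos: [617.9, 75.7, 50.1]
tcp_rot: [3.141, 0.001, -0.124]
ft_force: [-2.2, -4.9, 1.1]
opening: 0.003
```

```bash
python3 -m handwheel '[{"hand":0,"x":0,"y":0.001,"z":0,"spin":0},{"hand":0,"x":0.0001,"y":0.001,"z":0,"spin":0},{"hand":0,"x":0.0001,"y":0.001,"z":0,"spin":0}]'
```

```text
t: 6.28
eef_pos: [618.0, 76.7, 50.1]
tcp_rot: [3.141, 0.001, -0.124]
ft_force: [-1.0, -5.4, 1.3]
opening: 0.001
```

```bash
python3 -m handwheel '[{"hand":0,"x":0,"y":0.001,"z":0,"spin":0},{"hand":0,"x":0.0001,"y":0.001,"z":0,"spin":0},{"hand":0,"x":0.0001,"y":0.001,"z":0,"spin":0}]'
```

```text
t: 6.53
eef_pos: [618.2, 77.6, 50.1]
tcp_rot: [3.141, 0.0, -0.124]
ft_force: [-1.7, -5.6, 0.6]
opening: 0.002
```

```bash
python3 -m handwheel '[{"hand":0,"x":0,"y":0.001,"z":0,"spin":0},{"hand":0,"x":0.0001,"y":0.001,"z":0,"spin":0},{"hand":0,"x":0.0001,"y":0.001,"z":0,"spin":0}]'
```

```text
t: 6.78
eef_pos: [618.3, 78.6, 50.1]
tcp_rot: [3.141, 0.0, -0.124]
ft_force: [-1.7, -6.4, 0.7]
opening: 0.002
```

```bash
python3 -m handwheel '[{"hand":0,"x":0,"y":0.001,"z":0,"spin":0},{"hand":0,"x":0.0001,"y":0.001,"z":0,"spin":0},{"hand":0,"x":0.0001,"y":0.001,"z":0,"spin":0}]'
```

```text
t: 7.03
eef_pos: [618.4, 79.4, 50.1]
tcp_rot: [3.14, 0.0, -0.124]
ft_force: [-1.6, -8.2, 1.5]
opening: 0.002
```

```bash
python3 -m handwheel '[{"hand":0,"x":0,"y":0.0005,"z":0,"spin":0},{"hand":0,"x":0,"y":0.0005,"z":0,"spin":0},{"hand":0,"x":0,"y":0.0005,"z":0,"spin":0}]'
```

```text
t: 7.28
eef_pos: [618.4, 79.6, 50.1]
tcp_rot: [3.14, 0.0, -0.124]
ft_force: [-1.3, -9.2, 0.8]
opening: 0.005
```

```bash
python3 -m handwheel '[{"hand":0,"x":0,"y":0.0005,"z":0,"spin":0},{"hand":0,"x":0.0001,"y":0.0005,"z":0,"spin":0},{"hand":0,"x":0.0001,"y":0.0005,"z":0,"spin":0}]'
```

```text
t: 7.53
eef_pos: [618.5, 79.9, 50.1]
tcp_rot: [3.14, 0.001, -0.124]
ft_force: [-1.6, -11.8, 1.7]
opening: 0.004
```

```bash
python3 -m handwheel '[{"hand":0,"x":0,"y":0.0004,"z":0,"spin":0},{"hand":0,"x":0,"y":0.0004,"z":0,"spin":0}]'; python3 -m handwheel '[{"hand":0,"x":-0.001,"y":-0.008,"z":0,"spin":0},{"hand":0,"x":-0.003,"y":-0.025,"z":0,"spin":0},{"hand":0,"x":-0.006,"y":-0.05,"z":0,"spin":0},{"hand":0,"x":-0.009,"y":-0.075,"z":0,"spin":0},{"hand":0,"x":-0.012,"y":-0.1,"z":0,"spin":0},{"hand":0,"x":-0.015,"y":-0.12,"z":0,"spin":0},{"hand":0,"x":-0.017,"y":-0.14,"z":0.02,"spin":0},{"hand":0,"x":-0.018,"y":-0.145,"z":0.05,"spin":0},{"hand":0.07,"x":-0.018,"y":-0.145,"z":0.08,"spin":0},{"hand":0.07,"x":-0.018,"y":-0.145,"z":0.11,"spin":0},{"hand":0.07,"x":-0.018,"y":-0.145,"z":0.135,"spin":0},{"hand":0.07,"x":-0.018,"y":-0.145,"z":0.15,"spin":0},{"hand":0.07,"x":-0.018,"y":-0.145,"z":0.15,"spin":0}]'
python3 - <<'E'
from h import *
s=state();print(s["eef_pos"])
c=read_camera("wrist");save(c,"w2");print(np.round(c["T"],3).tolist())
c=read_camera("top");save(c,"t2")
E
```

```text
t: 7.7
eef_pos: [618.5, 80.1, 50.1]
tcp_rot: [3.14, 0.0, -0.124]
ft_force: [-2.1, -13.0, 1.5]
opening: 0.006
t: 8.78
eef_pos: [601.9, -63.5, 203.6]
tcp_rot: [3.141, -0.006, -0.124]
ft_force: [0.6, 0.6, -0.0]
opening: 0.295
[601.87754441 -63.46223949 203.5813454 ]
[[0.992, -0.121, -0.029, 609.838], [-0.125, -0.955, -0.27, 13.154], [0.005, 0.272, -0.962, 382.59], [0.0, 0.0, 0.0, 1.0]]
```

View pics/w2.png

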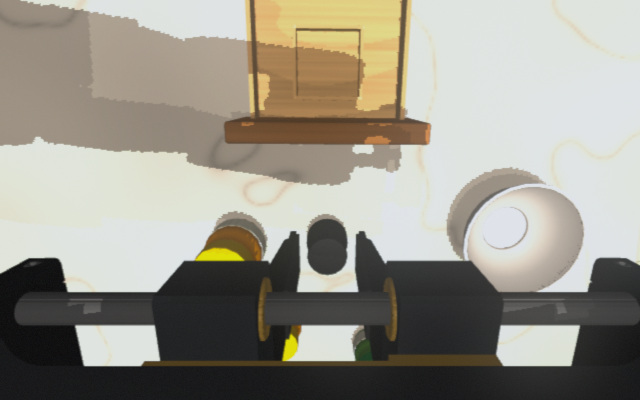

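The drawer has sprung out. The nest outline spans (295–360, 28–98), with the front's lower edge at row ~143. Next I'll measure the nest and the honey jar offset.

```bash
python3 - <<'E'
from h import *
w=read_camera("wrist");s=state();p=s["eef_pos"];print(p,s["tcp_rot"],s["opening"])
for z in (14,28):print("nest",z,ray(w,327.5,63,z).round(1),[ray(w,u,v,z).round(1)[:2] for u,v in((295,29),(360,29),(361,98),(295,98))])
print("front bottom corners z6",ray(w,226,143,6).round(1),ray(w,430,143,6).round(1))
t=read_camera("top");b=blobs(t,(22,170,70),(34,255,255),30)
for x in b: print("yel",x[0],ray(t,*x[1],58).round(1),(ray(t,*x[1],58)-p)[:2].round(1))
for x in blobs(t,(8,110,60),(20,255,255),100): print("wood",x[0],ray(t,*x[1],84).round(1))
E
```

```text
[600.21175836 -63.13581896 199.0119631 ] [-3.14138040e+00  1.22845130e-03 -1.23748182e-01] 0.42298905704973805
nest 14 [613.7  44.   14. ] [array([587.4,  77.2]), array([647.3,  69.6]), array([642.1,   8.1]), array([578.2,  16.1])]
nest 28 [613.5  42.8  28. ] [array([588.2,  74.7]), array([645.9,  67.5]), array([640.8,   8.3]), array([579.4,  16. ])]
front bottom corners z6 [500.3 -19.2   6. ] [708.9 -45.4   6. ]
yel [381 194  10  11  85] [ 530.3 -230.2   58. ] [ -69.9 -167.1]
yel [355 203  10  14  77] [ 490.3 -143.5   58. ] [-109.9  -80.4]
wood [299 155  17  39 270] [600.1  41.2  84. ]
wood [482 201  32  46 555] [ 450.  -601.7   84. ]
```

```bash
python3 -m handwheel '[{"hand":0.07,"x":-0.008,"y":-0.018,"z":0,"spin":0},{"hand":0.07,"x":-0.02,"y":-0.045,"z":0,"spin":0},{"hand":0.07,"x":-0.033,"y":-0.078,"z":0,"spin":0},{"hand":0.07,"x":-0.046,"y":-0.11,"z":0,"spin":0},{"hand":0.07,"x":-0.059,"y":-0.14,"z":0,"spin":0},{"hand":0.07,"x":-0.067,"y":-0.16,"z":0,"spin":0},{"hand":0.07,"x":-0.071,"y":-0.168,"z":-0.01,"spin":0},{"hand":0.07,"x":-0.071,"y":-0.168,"z":-0.03,"spin":0},{"hand":0.07,"x":-0.071,"y":-0.168,"z":-0.05,"spin":0},{"hand":0.07,"x":-0.071,"y":-0.168,"z":-0.06,"spin":0},{"hand":0.07,"x":-0.071,"y":-0.168,"z":-0.06,"spin":0},{"hand":0.07,"x":-0.071,"y":-0.168,"z":-0.06,"spin":0}]'
python3 - <<'E'
from h import *
s=state();print(s["eef_pos"],s["tcp_rot"])
c=read_camera("scene");save(c,"s2",(180,150,340,270),4)
E
```

```text
t: 9.98
eef_pos: [529.7, -230.7, 139.4]
tcp_rot: [-3.141, 0.001, -0.123]
ft_force: [-0.2, 0.0, 0.2]
opening: 0.739
[ 529.70754871 -230.74003096  139.36764129] [-3.14087318e+00  1.49242817e-03 -1.23172257e-01]
```

View pics/s2.png

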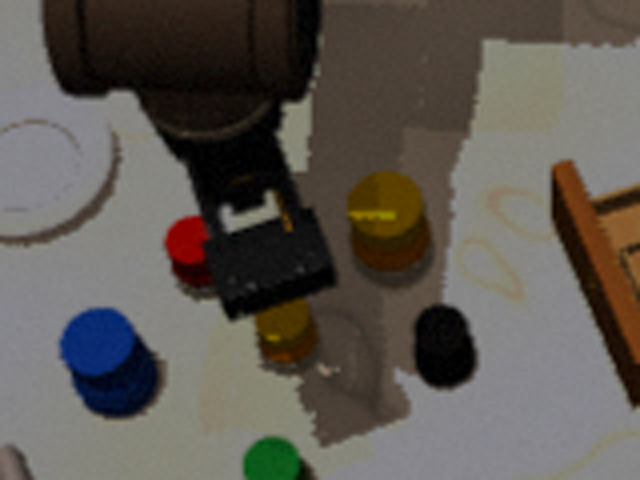

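The gripper hangs directly over the small yellow jar at crop (285,325), with neighbours clear. I'll descend and grip.

```bash
python3 -m handwheel '[{"hand":0.07,"x":0,"y":-0.001,"z":-0.015,"spin":0},{"hand":0.07,"x":0,"y":-0.001,"z":-0.035,"spin":0},{"hand":0.07,"x":0,"y":-0.001,"z":-0.06,"spin":0},{"hand":0.07,"x":0,"y":-0.001,"z":-0.083,"spin":0},{"hand":0.07,"x":0,"y":-0.001,"z":-0.098,"spin":0},{"hand":0.07,"x":0,"y":-0.001,"z":-0.103,"spin":0},{"hand":0.07,"x":0,"y":-0.001,"z":-0.103,"spin":0},{"hand":0.05,"x":0,"y":-0.001,"z":-0.103,"spin":0},{"hand":0.03,"x":0,"y":-0.001,"z":-0.103,"spin":0},{"hand":0.03,"x":0,"y":-0.001,"z":-0.103,"spin":0},{"hand":0.03,"x":0,"y":-0.001,"z":-0.103,"spin":0},{"hand":0.03,"x":0,"y":-0.001,"z":-0.103,"spin":0},{"hand":0.03,"x":0,"y":-0.001,"z":-0.103,"spin":0},{"hand":0.03,"x":0,"y":-0.001,"z":-0.103,"spin":0}]'
```

```text
t: 11.2
eef_pos: [529.9, -232.4, 37.6]
tcp_rot: [3.141, -0.001, -0.124]
ft_force: [-0.3, -0.5, 5.6]
opening: 0.413
```

Opening is 39 mm against the jar's 44 mm, so I'll check the grip before lifting.

```bash
python3 - <<'E'
from h import *
c=read_camera("wrist");s=state();print(s["opening"]*95.1,s["eef_pos"],s["ft_force"],s["moment"])
save(c,"w3",(160,180,480,400),2)
d=read_camera("scene");save(d,"s3")
E
```

```text
39.21608929634624 [ 529.91247269 -232.38660642   37.57136518] [-0.52688261  0.82048829  6.22721474] [ 0.07912876  0.01356551 -0.01704019]
```

View pics/w3.png

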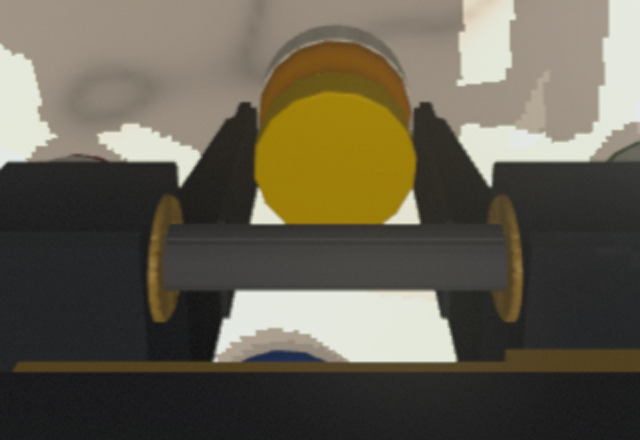

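The jar stands between the fingers, lid centre at about (327,258) full frame. I'll check its offset from the pads.

```bash
python3 - <<'E'
from h import *
c=read_camera("wrist");p=state()["eef_pos"]
m=max(blobs(c,(20,150,60),(34,255,255),300),key=lambda b:b[0][4]);print(m[0],m[1])
for u,v in((327.5,258),(288,262),(367,262),(327,226)):
    q=ray(c,u,v,58);print(q.round(1),(q-p)[:2].round(1))
print("pad pts",proj(c,p+[0,0,5]),proj(c,[p[0],p[1],58]))
E
```

```text
[  114     0   163   124 16911] [196.26816865  55.75034002]
[ 529.7 -229.8   58. ] [-0.2  2.6]
[ 510.6 -229.5   58. ] [-19.3   2.9]
[ 548.3 -234.3   58. ] [18.4 -1.9]
[ 531.5 -213.6   58. ] [ 1.6 18.8]
pad pts [328.44688362 249.72523365] [328.57103648 262.81705929]
```

```bash
python3 -m handwheel '[{"hand":0.03,"x":0,"y":0,"z":0.005,"spin":0},{"hand":0.03,"x":0,"y":0,"z":0.015,"spin":0},{"hand":0.03,"x":0,"y":0,"z":0.03,"spin":0},{"hand":0.03,"x":0,"y":0,"z":0.05,"spin":0},{"hand":0.03,"x":0,"y":0,"z":0.075,"spin":0},{"hand":0.03,"x":0,"y":0,"z":0.1,"spin":0},{"hand":0.03,"x":0,"y":0,"z":0.12,"spin":0},{"hand":0.03,"x":0,"y":0,"z":0.13,"spin":0},{"hand":0.03,"x":0,"y":0,"z":0.13,"spin":0}]'
python3 -m handwheel '[{"hand":0.03,"x":0.005,"y":0.015,"z":0,"spin":0},{"hand":0.03,"x":0.014,"y":0.04,"z":0,"spin":0},{"hand":0.03,"x":0.024,"y":0.07,"z":0,"spin":0},{"hand":0.03,"x":0.034,"y":0.1,"z":0,"spin":0},{"hand":0.03,"x":0.044,"y":0.13,"z":0,"spin":0},{"hand":0.03,"x":0.054,"y":0.16,"z":0,"spin":0},{"hand":0.03,"x":0.061,"y":0.18,"z":0,"spin":0},{"hand":0.03,"x":0.066,"y":0.195,"z":0,"spin":0},{"hand":0.03,"x":0.068,"y":0.2,"z":0,"spin":0},{"hand":0.03,"x":0.068,"y":0.2,"z":0,"spin":0},{"hand":0.03,"x":0.068,"y":0.2,"z":0,"spin":0}]'
python3 - <<'E'
from h import *
c=read_camera("wrist");save(c,"w4");s=state();print(s["eef_pos"],s["ft_force"],s["opening"]*95.1)
t=read_camera("top");save(t,"t4",(200,130,420,260),3)
E
```

```text
t: 12.1
eef_pos: [530.3, -232.6, 169.5]
tcp_rot: [3.14, -0.004, -0.124]
ft_force: [0.6, 0.3, -1.0]
opening: 0.411
t: 13.02
eef_pos: [597.3, -32.7, 166.3]
tcp_rot: [3.141, 0.001, -0.123]
ft_force: [0.2, -0.1, -0.9]
opening: 0.414
[597.25399929 -33.10484297 166.51127699] [ 0.06993134  0.90890187 -1.34720343] 39.260326479320454
```

View pics/w4.png

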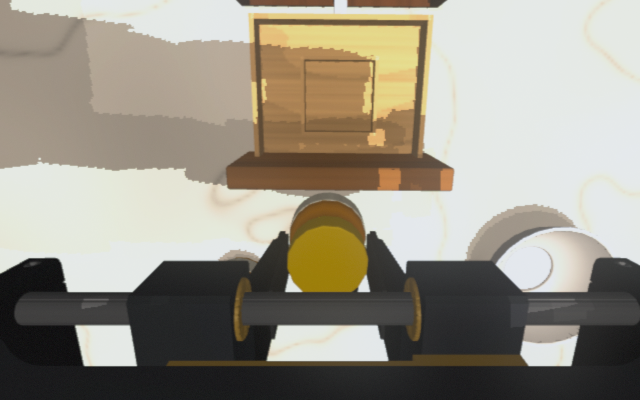

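The jar is held upright, lid centre at about (328,258). The drawer is fully out, with the nest square at (304–375, 60–131). Next I'll work out the offset.

```bash
python3 - <<'E'
from h import *
w=read_camera("wrist");p=state()["eef_pos"]
g=cv2.cvtColor(w["img"],cv2.COLOR_RGB2GRAY)
for z in(14,28): 
    Q=[ray(w,u,v,z) for u,v in((304.5,60),(374.5,60.5),(375.5,131),(305,130.5))];print(z,np.mean(Q,0).round(1),[np.linalg.norm(Q[i]-Q[i-1]).round(1) for i in range(4)],np.degrees(np.arctan2(*(Q[1]-Q[0])[[1,0]])).round(1))
lid=ray(w,328,259,p[2]+20.4);print("lid-tcp",(lid-p)[:2].round(1))
n=np.mean(Q,0);print("front bottom edge",ray(w,229,189.5,6).round(1),ray(w,453,189.5,6).round(1))
print("front top outer edge", ray(w,229,166,84).round(1),ray(w,453,167,84).round(1))
print("p",p)
E
```

```text
14 [617.4  42.1  14. ] [np.float64(60.0), np.float64(60.4), np.float64(60.1), np.float64(64.0)] -7.6
28 [616.9  42.1  28. ] [np.float64(57.5), np.float64(57.9), np.float64(57.6), np.float64(61.3)] -7.6
lid-tcp [-0.1  2.2]
front bottom edge [500.5 -31.    6. ] [716.7 -58.3   6. ]
front top outer edge [528.4   3.6  84. ] [691.9 -17.8  84. ]
p [597.38858475 -33.34959866 166.84609426]
```

```bash
python3 -m handwheel '[{"hand":0.03,"x":0.003,"y":0.012,"z":0,"spin":0},{"hand":0.03,"x":0.009,"y":0.035,"z":0,"spin":0},{"hand":0.03,"x":0.014,"y":0.056,"z":0,"spin":0},{"hand":0.03,"x":0.018,"y":0.07,"z":0,"spin":0},{"hand":0.03,"x":0.0184,"y":0.073,"z":0,"spin":0},{"hand":0.03,"x":0.0184,"y":0.073,"z":-0.01,"spin":0},{"hand":0.03,"x":0.0184,"y":0.073,"z":-0.028,"spin":0},{"hand":0.03,"x":0.0184,"y":0.073,"z":-0.048,"spin":0},{"hand":0.03,"x":0.0184,"y":0.073,"z":-0.065,"spin":0},{"hand":0.03,"x":0.0184,"y":0.073,"z":-0.075,"spin":0},{"hand":0.03,"x":0.0184,"y":0.073,"z":-0.08,"spin":0},{"hand":0.03,"x":0.0184,"y":0.073,"z":-0.08,"spin":0},{"hand":0.03,"x":0.0184,"y":0.073,"z":-0.08,"spin":0}]'
python3 - <<'E'
from h import *
c=read_camera("wrist");save(c,"w5",(160,0,480,400),1.5);s=state();p=s["eef_pos"];print(p,s["ft_force"],s["opening"]*95.1)
print("nest floor proj",proj(c,[617,42,14]),"lid",proj(c,p+[0,2,20.4]))
save(read_camera("scene"),"s5",(330,90,480,250),4)
E
```

```text
t: 14.25
eef_pos: [616.3, 40.4, 87.4]
tcp_rot: [3.142, -0.001, -0.124]
ft_force: [0.6, 0.4, -0.7]
opening: 0.411
[616.51000894  40.47389488  87.78962304] [ 0.19225881 -0.80064371 -0.3837165 ] 39.434634338821375
nest floor proj [328.72418898 203.78957196] lid [328.42372679 259.14453449]
```

View pics/w5.png

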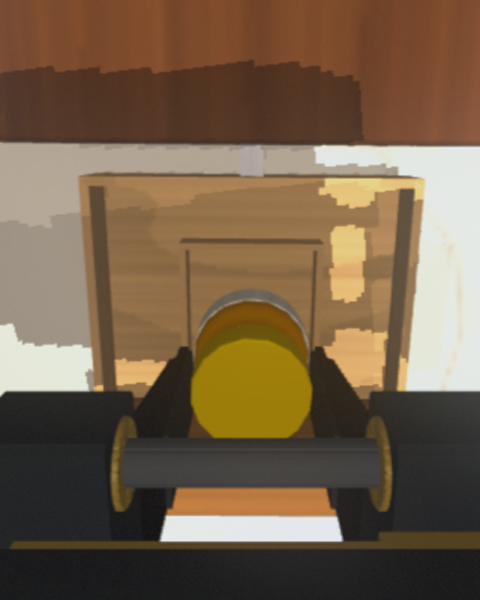

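Laterally the jar is centred over the nest: crop side lines at 188 and 316, jar at 252. I'll check depth using the nest's back edge (full frame row 161).

```bash
python3 - <<'E'
from h import *
c=read_camera("wrist");p=state()["eef_pos"];a=np.array([.1235,.9923])
for n,v,z in(("nest back z28",159.5,28),("nest back z14",162,14),("jar foot back",193.5,p[2]-37.6),("jar lid back top",217,p[2]+20.4),("drawer back z38",117.5,24),("box front top",96,90)):
    print(n,((ray(c,327.5,v,z)-p)[:2]@a).round(1))
E
```

```text
nest back z28 36.5
nest back z14 32.4
jar foot back 19.0
jar lid back top 23.2
drawer back z38 63.8
box front top 77.3
```

```bash
python3 -m handwheel '[{"hand":0.03,"x":0,"y":0.002,"z":-0.006,"spin":0},{"hand":0.03,"x":0,"y":0.002,"z":-0.014,"spin":0},{"hand":0.03,"x":0,"y":0.002,"z":-0.022,"spin":0},{"hand":0.03,"x":0,"y":0.002,"z":-0.029,"spin":0},{"hand":0.03,"x":0,"y":0.002,"z":-0.033,"spin":0},{"hand":0.03,"x":0,"y":0.002,"z":-0.034,"spin":0},{"hand":0.03,"x":0,"y":0.002,"z":-0.034,"spin":0}]'
python3 -m handwheel '[{"hand":0.03,"x":0,"y":0,"z":-0.0005,"spin":0},{"hand":0.03,"x":0,"y":0,"z":-0.001,"spin":0},{"hand":0.03,"x":0,"y":0,"z":-0.001,"spin":0}]'
```

```text
t: 14.98
eef_pos: [615.9, 42.7, 52.5]
tcp_rot: [3.141, 0.001, -0.124]
ft_force: [0.6, 0.1, -1.1]
opening: 0.413
t: 15.23
eef_pos: [616.2, 42.7, 52.3]
tcp_rot: [-3.142, -0.001, -0.124]
ft_force: [-0.8, 0.1, -1.4]
opening: 0.414
```

```bash
python3 -m handwheel '[{"hand":0.03,"x":0,"y":0,"z":-0.0005,"spin":0},{"hand":0.03,"x":0,"y":0,"z":-0.001,"spin":0},{"hand":0.03,"x":0,"y":0,"z":-0.001,"spin":0}]'
```

```text
t: 15.48
eef_pos: [616.2, 42.7, 51.6]
tcp_rot: [-3.142, -0.001, -0.124]
ft_force: [-1.0, 0.5, 3.3]
opening: 0.415
```

```bash
python3 -m handwheel '[{"hand":0.03,"x":0,"y":0,"z":-0.0005,"spin":0},{"hand":0.03,"x":0,"y":0,"z":-0.0005,"spin":0},{"hand":0.03,"x":0,"y":0,"z":-0.0005,"spin":0}]'
```

```text
t: 15.73
eef_pos: [616.3, 42.7, 51.5]
tcp_rot: [-3.142, -0.001, -0.124]
ft_force: [-1.9, 0.2, 8.3]
opening: 0.412
```

Contact came at z 51.6, exactly the nest floor's height. I'll ease off, open and lift straight up.

```bash
python3 -m handwheel '[{"hand":0.03,"x":0,"y":0,"z":0.0008,"spin":0},{"hand":0.045,"x":0,"y":0,"z":0.0008,"spin":0},{"hand":0.055,"x":0,"y":0,"z":0.0008,"spin":0},{"hand":0.065,"x":0,"y":0,"z":0.0008,"spin":0},{"hand":0.065,"x":0,"y":0,"z":0.0008,"spin":0},{"hand":0.065,"x":0,"y":0,"z":0.0008,"spin":0},{"hand":0.065,"x":0,"y":0,"z":0.0008,"spin":0},{"hand":0.065,"x":0,"y":0,"z":0.006,"spin":0},{"hand":0.065,"x":0,"y":0,"z":0.016,"spin":0},{"hand":0.065,"x":0,"y":0,"z":0.03,"spin":0},{"hand":0.065,"x":0,"y":0,"z":0.05,"spin":0},{"hand":0.065,"x":0,"y":0,"z":0.075,"spin":0},{"hand":0.065,"x":0,"y":0,"z":0.095,"spin":0},{"hand":0.065,"x":0,"y":0,"z":0.11,"spin":0},{"hand":0,"x":-0.002,"y":-0.015,"z":0.115,"spin":0},{"hand":0,"x":-0.005,"y":-0.04,"z":0.115,"spin":0},{"hand":0,"x":-0.008,"y":-0.07,"z":0.115,"spin":0},{"hand":0,"x":-0.012,"y":-0.1,"z":0.115,"spin":0},{"hand":0,"x":-0.015,"y":-0.12,"z":0.115,"spin":0},{"hand":0,"x":-0.015,"y":-0.125,"z":0.115,"spin":0}]'
python3 - <<'E'
from h import *
c=read_camera("wrist");s=state();p=s["eef_pos"];print(p,s["ft_force"],s["opening"]*95.1)
a=np.vstack([cv2.resize(c["img"][0:260],None,fx=1,fy=1),cv2.resize(read_camera("scene")["img"][100:230,330:490],(640,300))[:,:]])
cv2.imwrite("pics/w6.png",a[:,:,::-1])
E
```

```text
t: 17.4
eef_pos: [600.2, -85.7, 165.7]
tcp_rot: [3.141, 0.0, -0.126]
ft_force: [1.6, 0.4, -0.2]
opening: 0.322
[600.62608225 -85.05581282 165.7241174 ] [0.18540724 0.4211975  0.08848812] 26.800677995089256
```

View pics/w6.png

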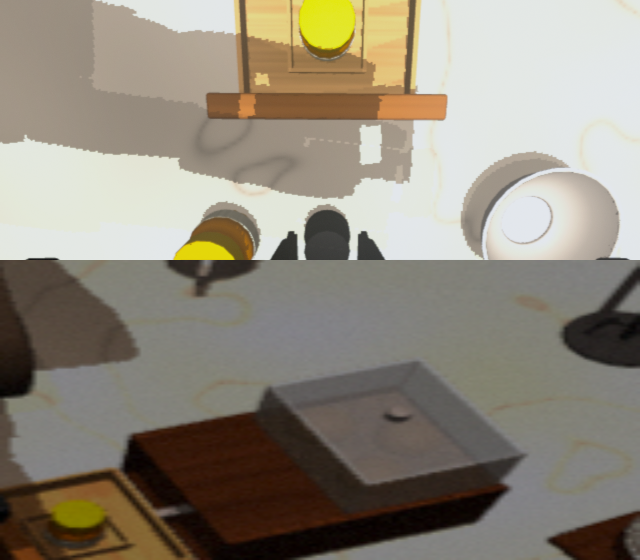

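The honey jar stands upright in the nest, lid at (327,25), and the drawer is still fully out. Now I'll lower the closed fingers in front of the dot.

```bash
python3 -m handwheel '[{"hand":0,"x":0,"y":0.008,"z":-0.015,"spin":0},{"hand":0,"x":0,"y":0.016,"z":-0.035,"spin":0},{"hand":0,"x":0,"y":0.02,"z":-0.06,"spin":0},{"hand":0,"x":0,"y":0.02,"z":-0.085,"spin":0},{"hand":0,"x":0,"y":0.02,"z":-0.105,"spin":0},{"hand":0,"x":0,"y":0.02,"z":-0.115,"spin":0},{"hand":0,"x":0,"y":0.02,"z":-0.1155,"spin":0},{"hand":0,"x":0,"y":0.02,"z":-0.1155,"spin":0},{"hand":0,"x":0.0005,"y":0.023,"z":-0.1155,"spin":0},{"hand":0,"x":0.001,"y":0.027,"z":-0.1155,"spin":0},{"hand":0,"x":0.0015,"y":0.031,"z":-0.1155,"spin":0},{"hand":0,"x":0.002,"y":0.034,"z":-0.1155,"spin":0},{"hand":0,"x":0.0025,"y":0.037,"z":-0.1155,"spin":0},{"hand":0,"x":0.0025,"y":0.038,"z":-0.1155,"spin":0},{"hand":0,"x":0.0025,"y":0.038,"z":-0.1155,"spin":0}]'
python3 -m handwheel '[{"hand":0,"x":0,"y":0.002,"z":0,"spin":0},{"hand":0,"x":0.0005,"y":0.004,"z":0,"spin":0},{"hand":0,"x":0.0007,"y":0.006,"z":0,"spin":0},{"hand":0,"x":0.001,"y":0.008,"z":0,"spin":0},{"hand":0,"x":0.0012,"y":0.01,"z":0,"spin":0},{"hand":0,"x":0.0015,"y":0.012,"z":0,"spin":0},{"hand":0,"x":0.0015,"y":0.012,"z":0,"spin":0}]'
```

```text
t: 18.75
eef_pos: [603.6, -43.9, 50.2]
tcp_rot: [-3.142, -0.0, -0.123]
ft_force: [-0.5, -0.5, 0.6]
opening: 0.006
t: 19.33
eef_pos: [605.1, -32.2, 50.0]
tcp_rot: [3.141, -0.0, -0.124]
ft_force: [0.6, -3.1, 0.1]
opening: 0.001
```

```bash
python3 -m handwheel '[{"hand":0,"x":0.0002,"y":0.0015,"z":0,"spin":0},{"hand":0,"x":0.0005,"y":0.004,"z":0,"spin":0},{"hand":0,"x":0.001,"y":0.0075,"z":0,"spin":0},{"hand":0,"x":0.0015,"y":0.0115,"z":0,"spin":0},{"hand":0,"x":0.002,"y":0.0155,"z":0,"spin":0},{"hand":0,"x":0.0024,"y":0.0195,"z":0,"spin":0},{"hand":0,"x":0.0029,"y":0.0235,"z":0,"spin":0},{"hand":0,"x":0.0034,"y":0.0275,"z":0,"spin":0},{"hand":0,"x":0.0039,"y":0.0315,"z":0,"spin":0},{"hand":0,"x":0.0044,"y":0.0355,"z":0,"spin":0},{"hand":0,"x":0.0049,"y":0.0395,"z":0,"spin":0},{"hand":0,"x":0.0054,"y":0.0435,"z":0,"spin":0},{"hand":0,"x":0.0059,"y":0.0475,"z":0,"spin":0},{"hand":0,"x":0.0064,"y":0.0515,"z":0,"spin":0},{"hand":0,"x":0.0069,"y":0.0555,"z":0,"spin":0},{"hand":0,"x":0.0074,"y":0.0595,"z":0,"spin":0},{"hand":0,"x":0.0079,"y":0.0635,"z":0,"spin":0},{"hand":0,"x":0.0083,"y":0.067,"z":0,"spin":0},{"hand":0,"x":0.0086,"y":0.0695,"z":0,"spin":0},{"hand":0,"x":0.0087,"y":0.0705,"z":0,"spin":0}]'
```

```text
t: 21.0
eef_pos: [614.2, 38.6, 50.1]
tcp_rot: [3.141, -0.001, -0.123]
ft_force: [1.8, -6.6, -1.3]
opening: 0.004
```

```bash
python3 -m handwheel '[{"hand":0,"x":0.0002,"y":0.0015,"z":0,"spin":0},{"hand":0,"x":0.0005,"y":0.004,"z":0,"spin":0},{"hand":0,"x":0.0009,"y":0.007,"z":0,"spin":0},{"hand":0,"x":0.0012,"y":0.01,"z":0,"spin":0},{"hand":0,"x":0.0016,"y":0.013,"z":0,"spin":0},{"hand":0,"x":0.002,"y":0.016,"z":0,"spin":0},{"hand":0,"x":0.0024,"y":0.019,"z":0,"spin":0},{"hand":0,"x":0.0027,"y":0.022,"z":0,"spin":0},{"hand":0,"x":0.003,"y":0.0245,"z":0,"spin":0},{"hand":0,"x":0.0033,"y":0.0265,"z":0,"spin":0},{"hand":0,"x":0.0035,"y":0.028,"z":0,"spin":0},{"hand":0,"x":0.0035,"y":0.028,"z":0,"spin":0}]'
```

```text
t: 22.0
eef_pos: [617.6, 66.5, 50.2]
tcp_rot: [3.141, -0.001, -0.123]
ft_force: [1.1, -5.0, 0.3]
opening: 0.005
```

```bash
python3 -m handwheel '[{"hand":0,"x":0.0001,"y":0.001,"z":0,"spin":0},{"hand":0,"x":0.0002,"y":0.002,"z":0,"spin":0},{"hand":0,"x":0.0004,"y":0.003,"z":0,"spin":0},{"hand":0,"x":0.0005,"y":0.004,"z":0,"spin":0},{"hand":0,"x":0.0006,"y":0.005,"z":0,"spin":0},{"hand":0,"x":0.0007,"y":0.006,"z":0,"spin":0},{"hand":0,"x":0.0008,"y":0.007,"z":0,"spin":0},{"hand":0,"x":0.0009,"y":0.008,"z":0,"spin":0},{"hand":0,"x":0.001,"y":0.009,"z":0,"spin":0},{"hand":0,"x":0.001,"y":0.0095,"z":0,"spin":0},{"hand":0,"x":0.001,"y":0.0095,"z":0,"spin":0}]'
```

```text
t: 22.92
eef_pos: [618.6, 75.9, 50.1]
tcp_rot: [3.141, -0.001, -0.124]
ft_force: [1.5, -6.2, -0.2]
opening: 0.002
```

```bash
python3 -m handwheel '[{"hand":0,"x":0.0001,"y":0.001,"z":0,"spin":0},{"hand":0,"x":0.0002,"y":0.002,"z":0,"spin":0},{"hand":0,"x":0.0002,"y":0.002,"z":0,"spin":0},{"hand":0,"x":0.0002,"y":0.002,"z":0,"spin":0}]'
```

```text
t: 23.25
eef_pos: [618.8, 77.9, 50.2]
tcp_rot: [3.141, -0.001, -0.124]
ft_force: [1.6, -5.8, 0.1]
opening: 0.004
```

```bash
python3 -m handwheel '[{"hand":0,"x":0.0001,"y":0.0005,"z":0,"spin":0},{"hand":0,"x":0.0001,"y":0.001,"z":0,"spin":0},{"hand":0,"x":0.0001,"y":0.001,"z":0,"spin":0},{"hand":0,"x":0.0001,"y":0.001,"z":0,"spin":0}]'
```

```text
t: 23.58
eef_pos: [618.9, 78.8, 50.2]
tcp_rot: [3.141, -0.001, -0.124]
ft_force: [1.7, -7.4, -0.5]
opening: 0.007
```

```bash
python3 -m handwheel '[{"hand":0,"x":0.0001,"y":0.0005,"z":0,"spin":0},{"hand":0,"x":0.0001,"y":0.0005,"z":0,"spin":0},{"hand":0,"x":0.0001,"y":0.0005,"z":0,"spin":0}]'
```

```text
t: 23.83
eef_pos: [619.0, 79.2, 50.2]
tcp_rot: [3.141, -0.001, -0.124]
ft_force: [1.1, -7.1, -0.6]
opening: 0.004
```

```bash
python3 -m handwheel '[{"hand":0,"x":0.0001,"y":0.0005,"z":0,"spin":0},{"hand":0,"x":0.0001,"y":0.0005,"z":0,"spin":0},{"hand":0,"x":0.0001,"y":0.0005,"z":0,"spin":0}]'
```

```text
t: 24.08
eef_pos: [619.0, 79.5, 50.2]
tcp_rot: [3.141, -0.001, -0.123]
ft_force: [0.2, -9.9, 0.1]
opening: 0.008
```

```bash
python3 -m handwheel '[{"hand":0,"x":0.0001,"y":0.0005,"z":0,"spin":0},{"hand":0,"x":0.0001,"y":0.0005,"z":0,"spin":0},{"hand":0,"x":0.0001,"y":0.0005,"z":0,"spin":0}]'
```

```text
t: 24.33
eef_pos: [619.0, 79.7, 50.2]
tcp_rot: [3.141, -0.0, -0.123]
ft_force: [0.5, -10.2, -0.5]
opening: 0.002
```

```bash
python3 -m handwheel '[{"hand":0,"x":0,"y":0.0004,"z":0,"spin":0},{"hand":0,"x":0,"y":0.0004,"z":0,"spin":0},{"hand":0,"x":0,"y":0.0004,"z":0,"spin":0}]'
```

```text
t: 24.58
eef_pos: [619.0, 79.9, 50.2]
tcp_rot: [3.14, -0.0, -0.124]
ft_force: [0.3, -11.4, 1.1]
opening: 0.007
```

```bash
python3 -m handwheel '[{"hand":0,"x":0,"y":0.0004,"z":0,"spin":0},{"hand":0,"x":0,"y":0.0006,"z":0,"spin":0},{"hand":0,"x":0,"y":0.0006,"z":0,"spin":0},{"hand":0,"x":0,"y":0.0006,"z":0,"spin":0}]'; python3 -m handwheel '[{"hand":0,"x":-0.0002,"y":-0.002,"z":0,"spin":0},{"hand":0,"x":-0.0006,"y":-0.005,"z":0,"spin":0},{"hand":0,"x":-0.001,"y":-0.008,"z":0,"spin":0},{"hand":0,"x":-0.0014,"y":-0.011,"z":0,"spin":0},{"hand":0,"x":-0.0018,"y":-0.014,"z":0,"spin":0},{"hand":0,"x":-0.0021,"y":-0.017,"z":0,"spin":0},{"hand":0,"x":-0.0025,"y":-0.02,"z":0,"spin":0},{"hand":0,"x":-0.0025,"y":-0.02,"z":0,"spin":0},{"hand":0,"x":-0.0025,"y":-0.02,"z":0,"spin":0}]'
```

```text
t: 24.92
eef_pos: [619.1, 80.2, 50.2]
tcp_rot: [3.14, -0.001, -0.124]
ft_force: [0.5, -14.2, 0.3]
opening: 0.001
t: 25.67
eef_pos: [616.3, 61.5, 50.1]
tcp_rot: [-3.141, 0.0, -0.124]
ft_force: [-0.1, -0.1, -0.4]
opening: 0.003
```

Force is zero at y 61.5, about 5 mm clear of the latched face, so the latch has caught. I'll back off and rise.

```bash
python3 -m handwheel '[{"hand":0,"x":-0.001,"y":-0.01,"z":0,"spin":0},{"hand":0,"x":-0.004,"y":-0.03,"z":0,"spin":0},{"hand":0,"x":-0.007,"y":-0.06,"z":0.01,"spin":0},{"hand":0,"x":-0.01,"y":-0.09,"z":0.035,"spin":0},{"hand":0,"x":-0.013,"y":-0.11,"z":0.065,"spin":0},{"hand":0,"x":-0.015,"y":-0.125,"z":0.1,"spin":0},{"hand":0,"x":-0.015,"y":-0.13,"z":0.13,"spin":0},{"hand":0,"x":-0.015,"y":-0.13,"z":0.15,"spin":0},{"hand":0,"x":-0.015,"y":-0.13,"z":0.155,"spin":0},{"hand":0,"x":-0.015,"y":-0.13,"z":0.155,"spin":0},{"hand":0,"x":-0.015,"y":-0.13,"z":0.155,"spin":0}]'
python3 - <<'E'
from h import *
w=read_camera("wrist");t=read_camera("top");s=read_camera("scene");print(state()["eef_pos"])
for k,a,b in(("yel",(22,150,60),(34,255,255)),("red",(0,180,70),(5,255,255)),("green",(45,120,40),(80,255,255)),("blue",(105,150,40),(125,255,255))):
    for x in blobs(t,a,b,15): print(k,x[0][4],ray(t,*x[1],58).round(0)[:2])
big=np.zeros((600,640,3),np.uint8)
big[:200]=w["img"][:200];big[200:]=cv2.resize(t["img"][130:255,200:400],(640,400),interpolation=cv2.INTER_CUBIC)
big=np.hstack([big[:, :640]]);cv2.imwrite("pics/end.png",cv2.convertScaleAbs(big[:,:,::-1],alpha=1.2))
E
```

```text
t: 26.58
eef_pos: [600.9, -68.7, 204.0]
tcp_rot: [-3.141, 0.001, -0.124]
ft_force: [-0.2, 0.6, -0.3]
opening: 0.006
[600.86703871 -68.48909806 203.38199311]
yel 61 [ 489. -146.]
red 77 [ 443. -263.]
green 97 [ 629. -281.]
blue 180 [ 498. -355.]
```

View pics/end.png

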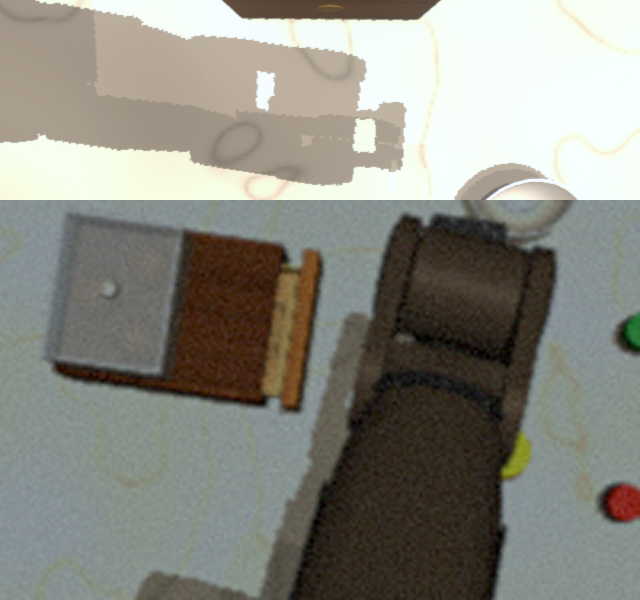

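The drawer is shut: the front shows the same gap as at the start, and the dot is back at wrist (330,8). The other jars are unmoved. I'll hand it in.

```bash
python3 -c "from cell import job_done; print(job_done())"
```

```text
the job is handed in; nothing more can be done
None
```

The honey jar is in the nest, the drawer is latched shut again, and I handed the job in at about 27 s of the 72 s allowed.

**What I did:** I pressed the drawer front to about 13 N, well into the buffer, and it sprang fully out. I stood the honey jar (the smaller yellow one) in the nest, feeling contact at the nest floor's height. Then I pushed the drawer in by feel to about 14 N and let go.

**Last checks:**
- **Latch:** the force fell to zero about 5 mm short of the latched face. About a second after letting go, the pictures still showed the drawer shut with its original gap.
- **Force:** the highest reading on the front was about 14 N against the 22 N limit. Readings came only at the end of each move.
- **Other things:** the red, green and blue jars measured within 2 mm of where they started. The large yellow jar was partly hidden behind the arm in the last top view. I did not measure the mug, bowl, saucer and spoon again.
- **Jar upright:** I saw it standing in the nest before closing. It can't be seen in the shut drawer, but the closing forces were smooth.

**Disagreements:**
- The gripper read 39 mm across the jar, though it is given as 44 mm. It was clearly the small yellow jar and the grip held, so I carried on.
- The camera estimates of the nest's centre differed by up to about 4 mm, within the 7.5 mm of room on each side.

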